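Hang the headphones on the carousel's empty hook

ROBOT

A 6-joint arm with a two-finger parallel gripper is mounted at the origin on the work surface. World frame = base frame: x ahead of the robot, y to its left, z up, the work surface at z = 0. Lengths are in m, angles in rad, forces in N, time in s.
With the tool pointing down it reaches from about 0.35 to 0.975 m from the base axis. Payload 4.9 kg.
Tool frame: the origin (TCP) lies at the very end of the fingers, on their centre line; the grasp point (between the pads) lies 19 mm behind it (ctrl.grip_point_offset is the distance from the TCP to the grasp point, in m); z points along the fingers, y is the line along which they close (so a half turn about z gives the same grasp; the last joint's range is limited). The gripper opens to 85 mm and grips with 20 to 120 N. Pads are 22 mm wide; open, the fingers measure 114 mm over their backs; the gripper's body (76 mm by 85 mm) begins 54 mm behind the grasp point. The pads swing forward as they close: fully open they stand 13 mm farther back than shut.
Start: joints at [-0.119, 0.053, 1.613, -0, 1.476, -0.119], TCP at [0.625, 0, 0.231] pointing down, gripper open.
Joint ranges: [-3.01, 3.01], [-1.01, 2.22], [0.06, 2.58], [-1.02, 4.17], [0.09, 2.62], [-3.14, 3.14]. Speed limits (rad/s): [2.57, 2.57, 3.14, 3.14, 3.14, 3.14].

INTERFACE

Orientations are given as a rotation vector (axis times angle).
In Python, from station import ctrl gives the robot as it stands.
- The arm moves only by the tool send_rows, never from a script. Its argument "rows" is a list of rows, each a list of 3 entries, a list of its own where there are three numbers: the finger opening in cm, from 0 to 8.54, then the shift along the tool's x, y, z in cm, then the turn about the tool's z in degrees. A call has 1 to 10 rows; each row shifts and turns the commanded pose from where the row before left it, along the tool's axes as they then stand; what a row does not reach is not made up. A row lasts 1/8 s, in which the tool goes at most 62.5 mm and 10.7 degrees, less where a joint would pass 70% of its speed; a pose out of reach is approached as far as the arm can. A call with a gripper value outside its range is refused whole. The fingers move at their own pace and stop on an object; "newtons" is the grip in N (left out, the last holds). Time passes only in rows, so rows that do not move let the fingers close. It gives the time, the measured TCP pose, the force, the opening and the grip force at its end, in the units of the state.
- ctrl.get_obs(): the state, without advancing time (a new reading comes with each control period).
- ctrl.get_image(name): name is "scene" or "side" or "wrist"; returns a dict with "frame" (420x560x3 uint8, red, green, blue), "range_z" (420x560 float32, m along the optical axis (not along the pixel's ray), 0 where there is no reading), "fx", "fy", "cx", "cy" (pixels), "cam_to_world" (4x4, takes a point from camera to world coordinates). Camera axes: x right, y down, z forward; pixel columns grow to the right and rows downward; lengths in m; the calibration is good to about 2 mm. The wrist camera is an equidistant fisheye: a pixel r from the principal point sees the ray r / f radians off the axis. A picture is of the moment at which its call begins.
- ctrl.finish_job(): hands the job in; it is judged then, once.
The state is a dict: "t": time; "q": joint angles; "dq": joint speeds; "effort": joint torques, N m; "tool_pos": TCP position; "tool_rot": TCP orientation; "contact_force": force on the tool from outside, world axes, zero at the start; "wrist_torque": the same for the moment, N m; "opening": finger opening in m; "grip_force": force on a finger pad.
Only numpy, scipy, OpenCV 4.12 (cv2) and the standard library are available. Lean on these libraries where they do the work, as an engineer would, in place of code of your own. Each camera call takes 0.05 s, during which the arm holds its last target. There are 200 camera calls.

TASK

First turn the headphone carousel until its empty hook points to the front of the desk, towards the robot, leaving the black headphones with the green discs standing on the desk meanwhile. Then hang those headphones by the middle of their headband on that empty hook and let go, with the hook still pointing to the front. Don't drop any headphones or knock the two hanging pairs off, and leave the other things on the desk where they are.

Things in the scene. Friction and masses are not known exactly. Their poses are not given: they have to be found in the camera images.
- stand: fixed foot of the headphone carousel: round dark wood base (200 mm diameter, 16 mm high) and a steel column of 22 mm diameter on its centre; origin under the base's centre, on the column's axis. Axes parallel to the room's: its -x points to the front of the desk, the robot's side
- rotor: the carousel's turning head: hub (40 mm across, cap 14 mm above the arms) with three flat bare steel hook arms 120 degrees apart, 24 mm wide, 10 mm thick, each with a lip at its end, 132 to 138 mm from the axis, 16 mm higher than the arm. Origin on the axis at the arms' tops, 232 mm up; x along the EMPTY arm. Turns both ways, no end stops, friction under 1 N at the arm's end, stays where left
- hook_seat (a point): the point on the top of the EMPTY hook arm, 90 mm out from the column's axis, where a headband should rest; 232 mm above the desk. Its x axis points outward along the empty arm, z up. The arm is clear from the hub (20 mm from the axis) to the lip (132 mm from the axis)
- phones_center (a point): black headphones with green discs, to be hung up: loose, rigid, standing on their ear cups; 160 mm wide (along y), 60 mm front to back (x), 175 mm high, 0.2 to 0.3 kg. This point is their centre, half-way up; z up. The headband's padded top is level, 30 mm wide (x), 22 mm thick (65.5 to 87.5 mm above this point), 64 mm long (y). Cups 76 mm high, 39 mm thick (y), 82 mm apart
- hung_a_center (a point): white headphones, loose, hanging on the carousel arm 120 degrees anticlockwise (seen from above) from the empty one; same shape and same point as phones_center, about 166 mm above the desk while they hang, their cups' undersides 79 mm above the desk
- hung_b_center (a point): black and red headphones, loose, hanging on the arm 120 degrees clockwise from the empty one; same shape and point
- mug: blue mug, loose bystander: 82 mm across, 95 mm high, handle at its +y; origin under its centre. It stands on the left or right side of the desk, the headphones to be hung on the other
- bottle: clear spray bottle with a blue label and white pump, loose bystander: 44 mm across, 141 mm tall, tips easily; origin under its centre
- brush: pale wooden record brush, loose bystander: 100 x 42 mm (x, y), 30 mm high; origin under its centre
- tape: roll of black tape lying flat, loose bystander: 112 mm across, 48 mm high; origin under its centre
- mic: hand microphone lying on the desk, loose bystander: 160 mm long along its x, 50 mm high; origin under its middle
- singles: small stack of 7-inch records in sleeves, loose bystander: 182 x 182 mm, 19 mm high; origin under its centre
There are look-alikes about, which are no part of the job. What is shaped like the part that bears phones_center but yellow is not meant.

How it is judged:
On the way, in this order (a step that is already met when the one before it is completed fails the run):
1. the empty hook points to the front while the black and green headphones still stand on the desk (x of hook_seat in the frame of stand below -0.078 m and angular speed of rotor below 0.2 rad/s and height (world z) of phones_center below 0.1 m and angle between phones_center's own z axis and vertical below 0.25 rad), for 0.3 s.
2. the headphones hang by the middle of the headband on the empty hook (x of hook_seat in the frame of stand below -0.078 m and z of phones_center in the frame of hook_seat between -0.08 and -0.055 m and y of phones_center in the frame of hook_seat between -0.03 and 0.03 m and x of phones_center in the frame of hook_seat between -0.06 and 0.04 m and angle between phones_center's own z axis and vertical below 0.25 rad and contact force between phones and rotor above 1 N), for 0.3 s.
At the end, for the whole second after the job is handed in: The black and green headphones hang at rest, upright within 0.25 rad, by the middle of their headband (30 mm to either side) on the empty arm between hub and lip; that arm points to the front (-x) within 30 degrees; the other two pairs still hang on their arms (all of step 2 and height (world z) of each of hung_a_center, hung_b_center above 0.145 m and linear speed of phones below 0.05 m/s and angular speed of phones below 0.4 rad/s); the robot touches nothing.
It fails at once if a hanging pair of headphones is knocked off its hook (not (height (world z) of hung_a_center above 0.145 m) or not (height (world z) of hung_b_center above 0.145 m)).
It fails at once if the headphones are dropped or flung (linear speed of phones above 1 m/s).
It fails at once if a bystander is pushed away (more than 30 mm) or tipped (distance of any of mug, bottle, brush, tape, mic, singles from where it was at the start of the episode above 0.03 m or angle between any of mug, bottle's own z axis and vertical above 0.4 rad).
It also fails if it takes over 61 s, if anything falls off the work surface, if the arm or the gripper's body presses on something with over 40 N, if the wrist force passes 120 N, or if a joint passes its speed limit or range.

## Working session

There is one attempt and no reset: what is moved stays moved. The work goes in short steps, Python scripts to look and compute and a tool call to move; the robot and the scene stay as the last step left them, time stands still between calls to the robot, and variables do not carry over. Pictures are saved under pics/ and viewed, at most 10 in all, crops included, and the job is handed in when it is done.

Besides the shell and the picture viewer there is one more tool, called after "Call:" as a command line: name --argument value ..., lists and objects as JSON in quotes. send_rows: Moves the arm, as the interface text tells. Its arguments: {"type":"object","properties":{"rows":{"type":"array","items":{"type":"array"}},"newtons":{"type":"number"}},"required":["rows"]}

```bash
mkdir -p pics; cat > h.py <<'E'
import numpy as np, cv2
from station import ctrl
def grab(n,f):
    im=ctrl.get_image(n); cv2.imwrite('pics/'+f+'.png',cv2.cvtColor(im['frame'],cv2.COLOR_RGB2BGR))
    np.savez('pics/'+f+'.npz',**im); return im
def pts(im):
    z=im['range_z'].astype(float); v,u=np.mgrid[:z.shape[0],:z.shape[1]]
    P=np.stack([(u-im['cx'])/im['fx']*z,(v-im['cy'])/im['fy']*z,z,np.ones_like(z)],-1)
    W=(P@np.array(im['cam_to_world']).T)[...,:3]; W[z==0]=np.nan; return W
E
python3 - <<'E'
from h import *
a=grab('scene','s0');b=grab('side','d0')
print(ctrl.get_obs()); print(a['cam_to_world'],b['cam_to_world'])
E
```

```text
{'t': 0.1, 'q': array([-1.18974976e-01,  5.32703667e-02,  1.61417509e+00, -7.87830986e-06,
        1.47603648e+00, -1.19003713e-01]), 'dq': array([-1.60518357e-03, -1.83365957e-04, -3.83216291e-03, -3.62693157e-05,
       -2.92945516e-04, -1.23315261e-03]), 'effort': array([ 6.14647306e-04, -3.94903493e+01, -3.71363103e+01, -4.52310599e-05,
        3.99340541e-03, -4.17574097e-05]), 'tool_pos': array([6.24418444e-01, 8.33672207e-05, 2.30187685e-01]), 'tool_rot': array([-2.22036168e+00, -2.22042716e+00,  1.84333224e-03]), 'contact_force': array([-0.37534561,  0.4648248 ,  0.10962831]), 'wrist_torque': array([0.044724  , 0.01008782, 0.03251151]), 'grip_force': 0.0, 'opening': 0.08549772099498196}
[[ 0.4832073   0.69346603 -0.53443014  1.1238667 ]
 [ 0.87547333 -0.37745074  0.3017903  -0.24517355]
 [ 0.00756027 -0.61370661 -0.78949797  1.09879544]
 [ 0.          0.          0.          1.        ]] [[-0.98560782 -0.09457961  0.14011394  0.31980261]
 [-0.16903203  0.56276476 -0.80915017  1.18799262]
 [-0.00232208 -0.82118848 -0.57065233  0.92269506]
 [ 0.          0.          0.          1.        ]]
```

View pics/s0.png

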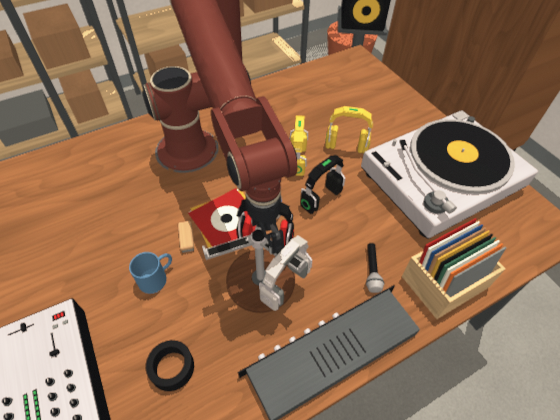

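View pics/d0.png

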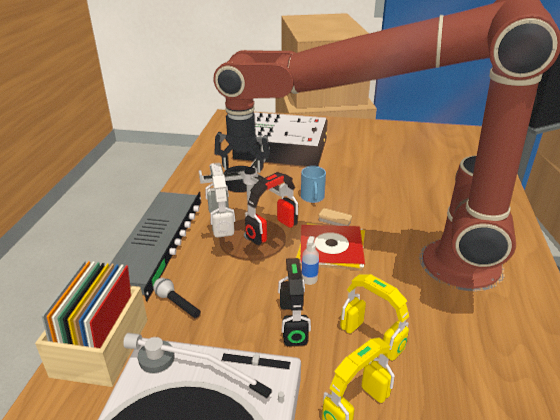

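The scene picture shows the carousel column at about (259,260), with white phones at (285,275) and red ones behind it at (270,220). An arm points left to (207,250). The green-disc phones are at (322,185), on the robot's left (+y). The side picture shows them at (294,300), with the bottle at (311,262) beside them. Next I'll measure.

```bash
python3 - <<'E'
from h import *
L={k:np.load('pics/'+k+'.npz') for k in('s0','d0')}
W={k:pts(L[k]) for k in L}
A=np.concatenate([W[k].reshape(-1,3) for k in W]);C=np.concatenate([L[k]['frame'].reshape(-1,3) for k in L]).astype(int)
ok=~np.isnan(A[:,0]);A=A[ok];C=C[ok]
# top view map, max height, 2.5mm/px ; x up 0.3..1.0, y left
o=np.argsort(A[:,2]);A=A[o];C=C[o]
m=(A[:,2]<0.26)&(A[:,2]>-0.01)
S=700
u=((0.45-A[:,1])*S).astype(int);v=((1.05-A[:,0])*S).astype(int)
m&=(u>=0)&(u<630)&(v>=0)&(v<560)
I=np.zeros((560,630,3),np.uint8);I[v[m],u[m]]=C[m][:,::-1]
I=cv2.dilate(I,np.ones((2,2)))
for x in np.arange(.3,1.05,.1):cv2.putText(I,'%.1f'%x,(0,int((1.05-x)*S)),0,.4,(255,255,255));cv2.line(I,(0,int((1.05-x)*S)),(10,int((1.05-x)*S)),(255,255,255))
for y in np.arange(-.4,.45,.1):cv2.putText(I,'%.1f'%y,(int((.45-y)*S),550),0,.4,(255,255,255));cv2.line(I,(int((.45-y)*S),555),(int((.45-y)*S),560),(255,255,255))
cv2.imwrite('pics/top.png',I)
# base: dark wood z 8..20mm
for k in W:
  for (n,p) in {'s0':[('hub',(259,237)),('arm',(215,250)),('gtop',(322,162)),('armend',(207,248))],'d0':[('gtop',(292,268)),('bottle',(311,245))]}[k]:
    print(k,n,W[k][p[1],p[0]],L[k]['frame'][p[1],p[0]])
def sel(c,z0,z1,x0,x1,y0,y1):
  m=c&(A[:,2]>z0)&(A[:,2]<z1)&(A[:,0]>x0)&(A[:,0]<x1)&(A[:,1]>y0)&(A[:,1]<y1);return A[m]
g=sel(np.ones(len(A),bool),.155,.19,.4,.8,.08,.4)
print('z>.155',len(g),g.min(0),g.max(0),np.median(g,0))
E
```

```text
s0 hub [ 0.61810912 -0.0107867   0.24418891] [25 26 25]
s0 arm [ 0.59499013 -0.11818462  0.23490712] [42 40 38]
s0 gtop [0.42902717 0.29957341 0.17616105] [53 42 38]
s0 armend [ 0.57741256 -0.1321937   0.22985397] [145 124 110]
d0 gtop [0.44089693 0.3084435  0.17367638] [ 79 152  78]
d0 bottle [0.41313604 0.16380262 0.13328151] [187 178 160]
z>.155 1173 [0.40512557 0.08016268 0.15501431] [0.69340355 0.37398679 0.1897758 ] [0.44242889 0.29571995 0.16977288]
```

View pics/top.png

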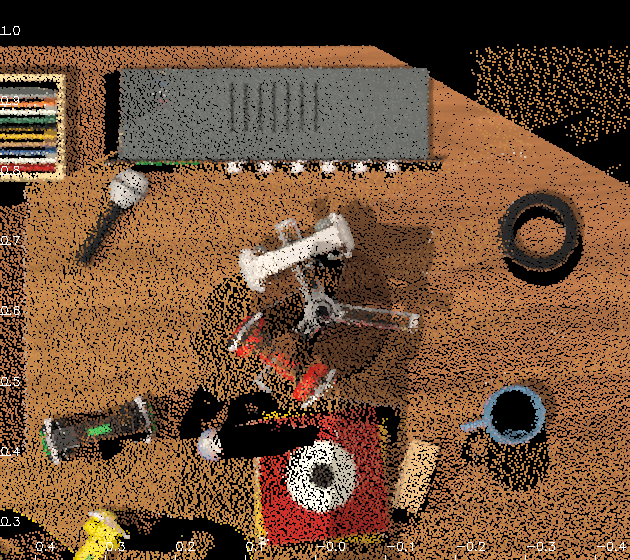

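The top map shows the hub near (322,312), the empty arm pointing right (-y) to (415,320), the white phones upper left and the red ones lower left. The green phones are centred at about (98,430). The gripper starts very close to the hub, so I'll check it up close.

```bash
python3 - <<'E'
from h import *
a=cv2.imread('pics/s0.png')[190:310,180:330];b=cv2.imread('pics/d0.png')[110:260,180:320]
w=grab('wrist','w0');
I=np.hstack([cv2.resize(a,(500,400),interpolation=2),cv2.resize(cv2.imread('pics/w0.png'),(300,225))[0:225].copy() if 0 else cv2.resize(b,(300,400),interpolation=2)])
cv2.imwrite('pics/c0.png',I)
E
```

```text
(no output)
```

View pics/c0.png

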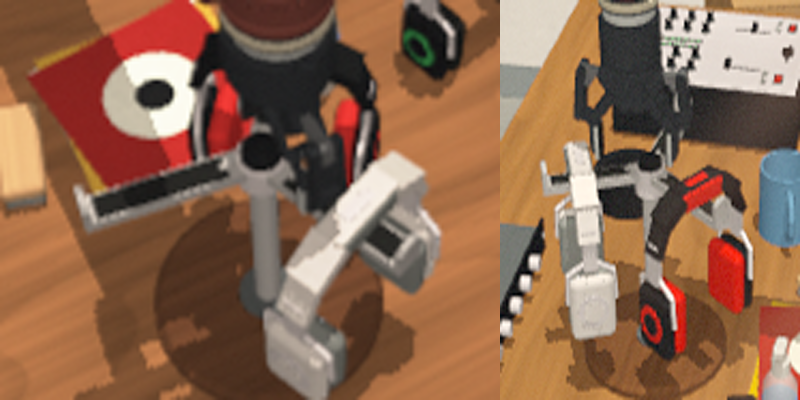

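View pics/w0.png

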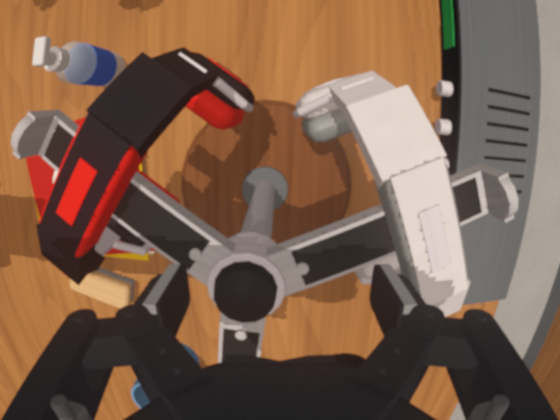

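```bash
python3 - <<'E'
from h import *
im=np.load('pics/s0.npz')
def pl(u,v,z):
    T=im['cam_to_world'];d=T[:3,:3]@np.array([(u-im['cx'])/im['fx'],(v-im['cy'])/im['fy'],1]);t=(z-T[2,3])/d[2];return T[:3,3]+t*d
h=pl(259,235.5,.246);e=pl(205,252,.24);print('hub',h,'lip',e,'dist',np.hypot(*(h-e)[:2]),np.degrees(np.arctan2(*(e-h)[1::-1])))
for p in [(95,205),(235,172)]: print(pl(180+p[0]/3.333,190+p[1]/3.333,.232))
# green phones
A=[];
for k in('s0','d0'):
    W=pts(np.load('pics/%s.npz'%k)).reshape(-1,3);A.append(W[~np.isnan(W[:,0])])
for k,a in zip(('s','d'),A):
  g=a[(a[:,2]>.164)&(a[:,2]<.19)&(a[:,0]>.36)&(a[:,0]<.5)&(a[:,1]>.2)&(a[:,1]<.42)]
  print(k,len(g)); r=cv2.minAreaRect(g[:,:2].astype(np.float32));print(r,np.percentile(g[:,2],[5,50,95]))
a=np.concatenate(A);g=a[(a[:,2]>.03)&(a[:,2]<.19)&(a[:,0]>.37)&(a[:,0]<.5)&(a[:,1]>.22)&(a[:,1]<.42)]
r=cv2.minAreaRect(g[:,:2].astype(np.float32));print('all',r)
for n,x0,x1,y0,y1 in[('bottle',.38,.45,.13,.2)]:
  b=a[(a[:,2]>.08)&(a[:,2]<.15)&(a[:,0]>x0)&(a[:,0]<x1)&(a[:,1]>y0)&(a[:,1]<y1)];print(n,b.min(0),b.max(0))
E
```

```text
hub [ 0.61531806 -0.00928824  0.246     ] lip [ 0.59180032 -0.14204701  0.24      ] dist 0.13482572408198823 -100.0455290644327
[ 0.5896022  -0.13316109  0.232     ]
[ 0.61285663 -0.03186593  0.232     ]
s 265
((0.4357287585735321, 0.30758142471313477), (0.032699353992938995, 0.10155098140239716), 14.197417259216309) [0.16495651 0.1741126  0.17899432]
d 345
((0.4343043565750122, 0.3164415657520294), (0.030007854104042053, 0.09328421205282211), 12.894476890563965) [0.16539797 0.17288994 0.17613178]
all ((0.4357724189758301, 0.31083226203918457), (0.0667189434170723, 0.16705521941184998), 12.898326873779297)
bottle [0.39475929 0.13160646 0.08001076] [0.43575508 0.16764878 0.14255472]
```

Call:
send_rows --rows '[[8.5,[0,0,-2],0],[8.5,[0,0,-3],0],[8.5,[0,0,-3],0],[8.5,[0,0,0],0]]'

```text
t: 0.65
tool_pos: [0.6266, -0.0002, 0.3166]
tool_rot: [2.217, 2.217, 0.008]
contact_force: [-0.3, -0.0, -0.9]
opening: 0.0851
grip_force: 0.0
```

Call:
send_rows --rows '[[5,[-3.6,-1.0,0],0],[5,[-3.6,-1.0,0],0],[5,[-3.5,-1.1,0],0],[5,[0,0,0],6],[5,[0,0,0],5],[5,[0,0,0],0]]'

```text
t: 1.4
tool_pos: [0.5936, -0.107, 0.3105]
tool_rot: [-2.422, -1.999, 0.001]
contact_force: [0.2, 0.5, -0.4]
opening: 0.0495
grip_force: 0.0
```

```bash
python3 - <<'E'
from h import *
grab('wrist','w1')
E
```

```text
(no output)
```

View pics/w1.png

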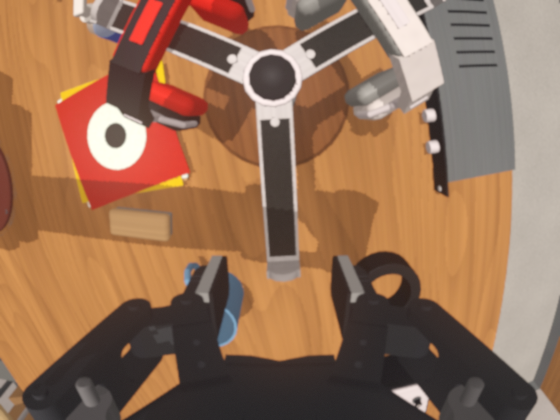

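The arm is centred between the fingers at column 280, and the lip is at (284,268). Now I'll go down around it.

Call:
send_rows --rows '[[5,[0,0,4],0],[5,[0,0,3],0],[5,[0,0,2],0],[5,[0,0,1],0],[5,[0,0,0],0],[3.5,[0,0,0],0],[3.5,[0,0,0],0]]'

```text
t: 2.33
tool_pos: [0.5947, -0.1072, 0.2128]
tool_rot: [2.423, 1.997, 0.002]
contact_force: [-0.2, 0.0, -0.1]
opening: 0.0347
grip_force: 0.0
```

Call:
send_rows --rows '[[3.5,[0.01,-0.35,0],2],[3.5,[0.01,-0.52,0],3],[3.5,[0.02,-0.7,0],4],[3.5,[0.02,-0.7,0],4],[3.5,[0.02,-0.7,0],4],[3.5,[0.02,-0.7,0],4],[3.5,[0.02,-0.7,0],4],[3.5,[0.02,-0.7,0],4],[3.5,[0.02,-0.7,0],4],[3.5,[0.02,-0.7,0],4]]'

```text
t: 3.58
tool_pos: [0.5383, -0.0762, 0.2117]
tool_rot: [2.934, 1.12, 0.001]
contact_force: [0.2, -1.0, -0.0]
opening: 0.035
grip_force: 0.5
```

Call:
send_rows --rows '[[3.5,[0.02,-0.7,0],4],[3.5,[0.02,-0.7,0],4],[3.5,[0.02,-0.7,0],4],[3.5,[0.02,-0.7,0],4],[3.5,[0.02,-0.7,0],4],[3.5,[0.02,-0.7,0],4],[3.5,[0.02,-0.7,0],4],[3.5,[0.02,-0.7,0],4],[3.5,[0.02,-0.7,0],4],[3.5,[0.02,-0.52,0],3]]'

```text
t: 4.82
tool_pos: [0.5122, -0.0143, 0.2116]
tool_rot: [3.14, 0.078, 0.0]
contact_force: [-0.0, -0.2, 0.8]
opening: 0.0347
grip_force: 0.3
```

Call:
send_rows --rows '[[3.5,[0.01,-0.35,0],2],[3.5,[0,0,0],0],[3.5,[0,0,0],0],[4.5,[0,0,0],0],[4.5,[0,0,0],0]]'

```text
t: 5.45
tool_pos: [0.5124, -0.0109, 0.2113]
tool_rot: [-3.141, -0.027, -0.0]
contact_force: [-0.0, -0.9, -0.5]
opening: 0.0448
grip_force: 0.0
```

```bash
python3 - <<'E'
from h import *
grab('scene','s1')
grab('wrist','w2')
a=cv2.imread('pics/s1.png')[100:400,120:420];w=cv2.imread('pics/w2.png')
cv2.imwrite('pics/c1.png',np.hstack([cv2.resize(a,(400,400)),cv2.resize(w,(400,400))]))
E
```

```text
(no output)
```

View pics/c1.png

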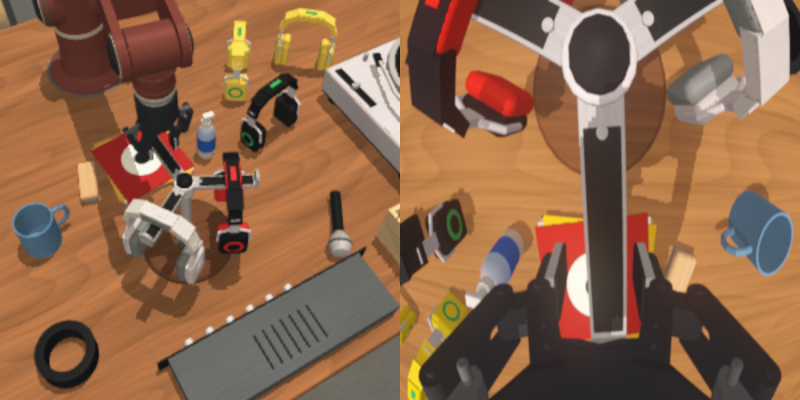

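The empty arm now points to the front, with its hub at (599,50) and tip at (608,330) in the wrist half, and both hanging pairs are still on. Next: rise, turn and go above the green phones.

Call:
send_rows --rows '[[4.5,[0,0,-3],0],[5,[0,0,-4],0],[8.5,[0,0,-5],0],[8.5,[-1,-3,0],0],[8.5,[-1.1,-4.5,0],0],[8.5,[-1.1,-4.9,0],0],[8.5,[-1.1,-4.9,0],0],[8.5,[-1.1,-4.9,0],0],[8.5,[-1.1,-5,0],0],[8.5,[-1.1,-5,0],0]]'

```text
t: 6.8
tool_pos: [0.4302, 0.3114, 0.3314]
tool_rot: [-3.141, -0.027, -0.001]
contact_force: [0.5, -0.1, 0.1]
opening: 0.0847
grip_force: 0.0
```

Call:
send_rows --rows '[[8.5,[0,0,0],-10.3],[8.5,[0,0,0],-10.3],[8.5,[0,0,0],-10.3],[8.5,[0,0,0],-10.3],[8.5,[0,0,0],-10.3],[8.5,[0,0,0],-10.3],[8.5,[0,0,0],-10.3],[8.5,[0,0,0],-10.3],[8.5,[0,0,0],-10.3],[8.5,[0,0,0],-10.3]]'

```text
t: 8.05
tool_pos: [0.4308, 0.3098, 0.3312]
tool_rot: [-1.927, -2.481, 0.0]
contact_force: [-0.8, -0.1, -1.0]
opening: 0.0849
grip_force: 0.0
```

Call:
send_rows --rows '[[8.5,[0,0,0],0],[8.5,[0,0,0],0]]'

```text
t: 8.3
tool_pos: [0.4308, 0.3098, 0.3313]
tool_rot: [-1.937, -2.473, 0.0]
contact_force: [0.1, 0.0, -0.1]
opening: 0.085
grip_force: 0.0
```

```bash
python3 - <<'E'
from h import *
from scipy.spatial.transform import Rotation as R
grab('wrist','w3')
o=ctrl.get_obs();print(o['tool_pos'],R.from_rotvec(o['tool_rot']).as_matrix().round(3),o['q'])
E
```

```text
[0.43083311 0.30984703 0.33131698] [[-0.24   0.971  0.   ]
 [ 0.971  0.24   0.   ]
 [ 0.     0.    -1.   ]] [ 4.83189867e-01 -2.13475675e-01  1.69980552e+00  2.58346430e-05
  1.65524896e+00  2.40821571e-01]
```

View pics/w3.png

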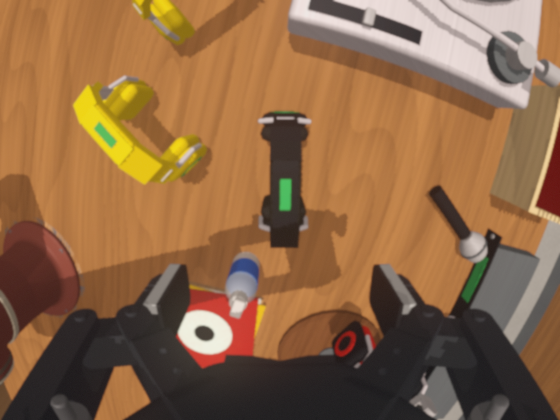

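The wrist view shows the headband lined up with the image's vertical, with its green mark at (285,194) and its ends near row 115 and row 245.

```bash
python3 - <<'E'
from h import *
im=np.load('pics/w3.npz');T=im['cam_to_world'];R=T[:3,:3]
def pl(u,v,z):
    a=np.array([u-im['cx'],v-im['cy']]);r=np.hypot(*a);th=r/im['fx'];d=R@np.array([*(a/r*np.sin(th)),np.cos(th)]);return T[:3,3]+(z-T[2,3])/d[2]*d
for p,z in [((285.5,194.5),.175),((272,225),.175),((300,225),.175),((285,245),.155),((284,116),.04)]: print(p,pl(*p,z))
o=ctrl.get_obs()
from scipy.spatial.transform import Rotation as Q
print('tool shift',Q.from_rotvec(o['tool_rot']).as_matrix().T@(pl(285.5,194.5,.175)-o['tool_pos'])*100)
E
```

```text
(285.5, 194.5) [0.43748643 0.30997387 0.175     ]
(272, 225) [0.43215586 0.27721172 0.175     ]
(300, 225) [0.45863581 0.28365458 0.175     ]
(285, 245) [0.45199748 0.25149374 0.155     ]
(284, 116) [0.42070349 0.38052845 0.04      ]
tool shift [-0.14781175  0.64881531 15.63169848]
```

Call:
send_rows --rows '[[8.5,[-0.1,0.65,2],0],[8.5,[0,0,4],0],[8.5,[0,0,4.5],0],[8.5,[0,0,4],0],[8.5,[0,0,2.2],0],[8.5,[0,0,1],0],[8.5,[0,0,0],0]]'

```text
t: 9.22
tool_pos: [0.437, 0.3101, 0.1532]
tool_rot: [-1.934, -2.475, 0.003]
contact_force: [-0.2, 0.5, 1.0]
opening: 0.0849
grip_force: 0.0
```

Call:
send_rows --newtons 35 --rows '[[4.5,[0,0,0],0],[3.5,[0,0,0],0],[2.2,[0,0,0],0],[2.2,[0,0,0],0],[2.2,[0,0,0],0],[2.2,[0,0,0],0]]'

```text
t: 9.98
tool_pos: [0.4377, 0.3108, 0.1553]
tool_rot: [1.934, 2.475, 0.002]
contact_force: [-2.4, -0.1, 6.3]
opening: 0.0294
grip_force: 36.2
```

Call:
send_rows --rows '[[2.2,[0,0,-1],0],[2.2,[0,0,-2],0],[2.2,[0,0,-3.5],0],[2.2,[0,0,-4],0],[2.2,[0,0,-4],0],[2.2,[0,0,-4],0],[2.2,[0,0,-4],4],[2.2,[0,0,-3.5],5],[2.2,[0,0,-2.5],4.9],[2.2,[0,0,0],0]]'

```text
t: 11.22
tool_pos: [0.4378, 0.3106, 0.4429]
tool_rot: [2.217, 2.223, 0.009]
contact_force: [0.3, 0.0, -1.0]
opening: 0.0293
grip_force: 35.4
```

Call:
send_rows --rows '[[2.2,[-1.5,0,0],0],[2.2,[-3,0,0],0],[2.2,[-3.5,0,0],0],[2.2,[-3.5,0,0],0],[2.2,[-3.5,0,0],0],[2.2,[-3.5,0,0],0],[2.2,[-3.5,0,0],0],[2.2,[-3.5,0,0],0],[2.2,[-3.5,0,0],0],[2.2,[-2.0,0,0],0]]'

```text
t: 12.48
tool_pos: [0.4369, -0.0016, 0.4371]
tool_rot: [-2.219, -2.22, 0.004]
contact_force: [-0.4, 0.7, -2.4]
opening: 0.0292
grip_force: 35.4
```

Call:
send_rows --rows '[[2.2,[-1,1,0],0],[2.2,[0,2,0],0],[2.2,[0,2.5,0],0],[2.2,[0,2,0],0],[2.2,[0,1,0],0],[2.2,[0,0,0],0],[2.2,[0,0,0],0]]'

```text
t: 13.35
tool_pos: [0.5225, -0.0093, 0.4393]
tool_rot: [-2.219, -2.224, 0.0]
contact_force: [0.0, -0.1, -1.7]
opening: 0.0292
grip_force: 35.4
```

```bash
python3 - <<'E'
from h import *
a=grab('scene','s2');b=grab('side','d2');grab('wrist','w4')
o=ctrl.get_obs();print(o['tool_pos'],o['tool_rot'])
A=np.concatenate([pts(a).reshape(-1,3),pts(b).reshape(-1,3)]);C=np.concatenate([a['frame'].reshape(-1,3),b['frame'].reshape(-1,3)])
k=~np.isnan(A[:,0]);A=A[k];C=C[k];S=1500
def draw(z0,z1):
    m=(A[:,2]>z0)&(A[:,2]<z1);B=A[m];D=C[m];i=np.argsort(B[:,2]);B=B[i];D=D[i]
    u=((.19-B[:,1])*S*.9).astype(int);v=((.82-B[:,0])*S).astype(int);q=(u>=0)&(u<395)&(v>=0)&(v<590)
    I=np.full((590,395,3),90,np.uint8);I[v[q],u[q]]=D[q][:,::-1]
    for x in np.arange(.45,.8,.05):cv2.putText(I,'%.2f'%x,(0,int((.82-x)*S)),0,.35,(0,255,255))
    for y in(-.1,-.05,0,.05,.1):cv2.putText(I,'%.2f'%y,(int((.19-y)*S*.9),585),0,.35,(0,255,255))
    return I
cv2.imwrite('pics/c2.png',np.hstack([draw(.06,.262),draw(.265,.52)]))
E
```

```text
[ 0.52252115 -0.00936142  0.43972816] [2.21898262e+00 2.22303775e+00 6.72207290e-04]
```

View pics/c2.png

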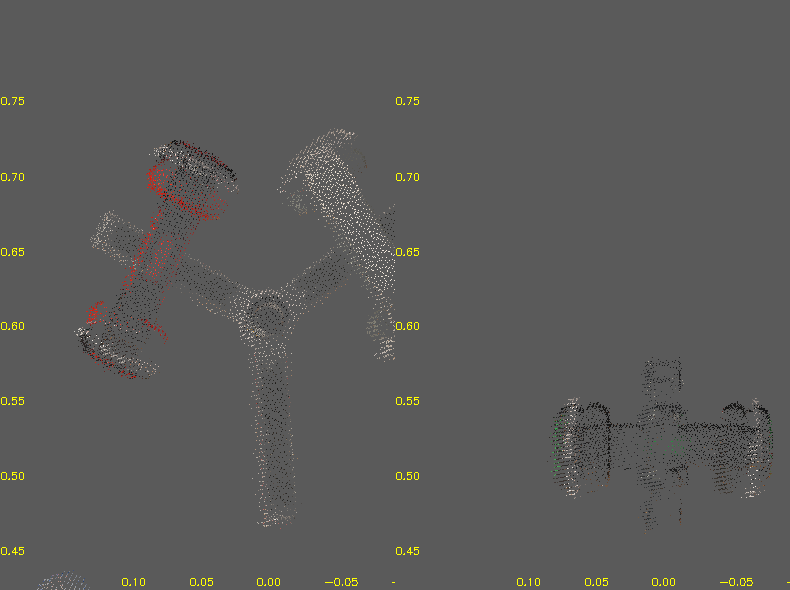

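The clearances are fine: the red cup's nearest point is about (0.57, 0.08) and the held phones reach x 0.553. The arm's centreline is at y ≈ -0.014, so I'll shift slightly and lower.

Call:
send_rows --rows '[[2.2,[-0.4,-0.2,0],0],[2.2,[0,0,2],0],[2.2,[0,0,3],0],[2.2,[0,0,3],0],[2.2,[0,0,3],0],[2.2,[0,0,3],0],[2.2,[0,0,2.5],0],[2.2,[0,0,1.5],0],[2.2,[0,0,0.7],0],[2.2,[0,0,0],0]]'

```text
t: 14.75
tool_pos: [0.5209, -0.0134, 0.2522]
tool_rot: [-2.22, -2.223, 0.0]
contact_force: [0.4, 0.2, -1.7]
opening: 0.0293
grip_force: 35.4
```

Call:
send_rows --rows '[[2.2,[0,0,0.5],0],[2.2,[0,0,0.4],0],[2.2,[0,0,0.3],0],[2.2,[0,0,0],0]]'

```text
t: 15.25
tool_pos: [0.5208, -0.0134, 0.2399]
tool_rot: [-2.219, -2.223, 0.001]
contact_force: [0.4, -0.8, -1.7]
opening: 0.0294
grip_force: 35.3
```

Call:
send_rows --rows '[[2.2,[0,0,0.2],0],[2.2,[0,0,0.2],0],[2.2,[0,0,0],0]]'

```text
t: 15.62
tool_pos: [0.5208, -0.0134, 0.2361]
tool_rot: [-2.219, -2.223, 0.0]
contact_force: [-0.1, 0.1, -1.8]
opening: 0.0292
grip_force: 35.4
```

Call:
send_rows --rows '[[2.2,[0,0,0.1],0],[2.2,[0,0,0.1],0],[2.2,[0,0,0],0]]'

```text
t: 16.0
tool_pos: [0.5209, -0.0134, 0.2343]
tool_rot: [2.22, 2.223, 0.0]
contact_force: [-0.5, -0.1, -1.7]
opening: 0.0292
grip_force: 35.4
```

Call:
send_rows --rows '[[2.2,[0,0,0.1],0],[2.2,[0,0,0],0],[2.2,[0,0,0],0]]'

```text
t: 16.38
tool_pos: [0.521, -0.0134, 0.2341]
tool_rot: [2.219, 2.223, 0.0]
contact_force: [-4.0, 0.1, 4.6]
opening: 0.0291
grip_force: 36.2
```

In contact with the arm. Releasing.

Call:
send_rows --rows '[[3.2,[0,0,0],0],[3.5,[0,0,0],0],[3.9,[0,0,0],0],[4.0,[0,0,0],0],[4.0,[0,0,-0.5],0],[4.0,[0,0,-1.5],0],[4.0,[0,0,-3],0],[4.0,[0,0,-4],0],[4.0,[0,0,-4],0],[4.0,[0,0,0],0]]'

```text
t: 17.62
tool_pos: [0.5225, -0.0136, 0.3696]
tool_rot: [2.214, 2.218, 0.009]
contact_force: [0.3, 0.0, 0.8]
opening: 0.0402
grip_force: 0.0
```

```bash
python3 - <<'E'
from h import *
grab('scene','s3');grab('side','d3')
a=cv2.imread('pics/s3.png')[120:330,130:410];b=cv2.imread('pics/d3.png')[80:290,170:450]
cv2.imwrite('pics/c3.png',np.hstack([cv2.resize(a,(400,300)),cv2.resize(b,(400,300))]))
E
```

```text
(no output)
```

View pics/c3.png

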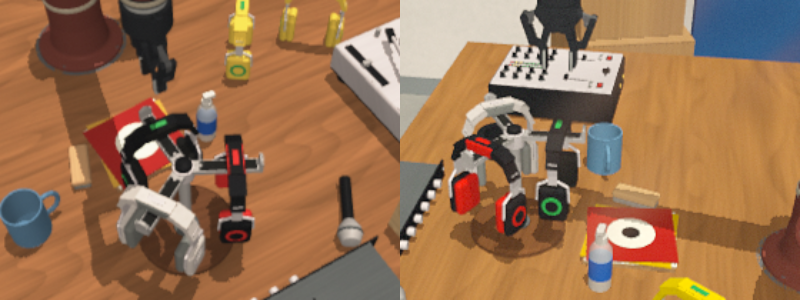

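The green-disc phones hang upright on the front arm, both other pairs still hang, and the gripper is clear above. I'll let things settle briefly, then hand in.

Call:
send_rows --rows '[[4,[0,0,0],0],[4,[0,0,0],0],[4,[0,0,0],0],[4,[0,0,0],0],[4,[0,0,0],0],[4,[0,0,0],0]]'

```text
t: 18.48
tool_pos: [0.5209, -0.0134, 0.3633]
tool_rot: [2.22, 2.223, -0.0]
contact_force: [-0.1, -0.1, 0.9]
opening: 0.0402
grip_force: 0.0
```

```bash
python3 -c "
from station import ctrl
print(ctrl.finish_job())"
```

```text
the job is handed in; nothing more can be done
None
```

I turned the empty hook to the front, hung the black and green headphones on it by the middle of their headband and handed the job in at about 18.5 s; the last pictures showed the other two pairs still hanging, but the hand-in returned no verdict.

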